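# Clamp a panel in the inclined assembly stand

### The arm

A 6-joint arm with a two-finger parallel gripper is mounted at the origin on the work surface. World frame = base frame: x ahead of the robot, y to its left, z up, the work surface at z = 0. Lengths are in mm, angles in rad, forces in N, time in s.
With the tool pointing down it reaches from about 425 to 950 mm from the base axis. Payload 3.5 kg.
Tool frame: the origin (TCP) lies on the mounting face of the last link; the fingertips stand 173 mm ahead of it and the grasp point (between the pads) lies 155 mm ahead of it; z points along the fingers, y is the line along which they close (so a half turn about z gives the same grasp; the last joint's range is limited). The gripper opens to 85 mm and grips with 20 to 120 N. Pads are 22 mm wide; open, the fingers measure 114 mm over their backs; the gripper's body (76 mm by 85 mm) begins 54 mm behind the grasp point. The pads swing forward as they close: fully open they stand 13 mm farther back than shut.
Start: joints at [1.085, 0.286, 1.577, -0, 1.279, -0.15], TCP at [222.393, 637.298, 404.725] pointing down, gripper open.
Joint ranges: [-2.77, 2.77], [-0.9, 2.22], [0.21, 2.48], [-1.53, 4.67], [0.24, 2.81], [-2.84, 2.84]. Speed limits (rad/s): [2.79, 2.79, 3.14, 3.14, 3.14, 3.14].

### API

Orientations are given as a rotation vector (axis times angle).
In Python, from workcell import bot gives the robot as it stands.
- The arm moves only by the tool apply_moves, never from a script. Its argument "increments" is a list of rows, each a list of 7 numbers: the opening, from 0 (shut) to 1 (fully open), then the shift along the tool's x, y, z scaled (see below), then the turn, a rotation vector about the tool's x, y, z scaled (see below). In form: [[gripper, tx, ty, tz, ax, ay, az], ...]. A call has 1 to 10 rows; each row is the pose to reach, as a shift and turn from the pose commanded when the call began, along the tool's axes at that moment; what a row does not reach only later rows make up. The controller multiplies each number of a shift by 15 cm and each number of a turn by 45 degrees. A row lasts 1/10 s, in which the tool goes at most 50 mm and 8.59 degrees, less where a joint would pass 70% of its speed; a pose out of reach is approached as far as the arm can. A call with a number of a shift or a turn outside -1 to 1 is refused whole. A call with a gripper value outside its range is refused whole. The fingers move at their own pace and stop on an object; "squeeze" is the grip in N (left out, the last holds). Time passes only in rows, so rows that repeat a pose let the fingers close. It gives the time, the measured TCP pose, the force, the opening and the grip force at its end, in the units of the state.
- bot.sense(): the state, without advancing time (a new reading comes with each control period).
- bot.camera(name): name is "side" or "top" or "wrist"; returns the picture (400x640x3 uint8, blue, green, red); there is no depth.
- bot.camera_params(name): a dict with "fov_y" (degrees; the focal length in pixels is half the picture's height over the tangent of half this angle, whatever the lens; pixels are square), "cx", "cy" (the principal point, pixels), "cam_to_world" (4x4, takes a point from camera to world coordinates); the wrist camera has in their place "T_tool_cam" (4x4, takes a point from camera to tool coordinates, whose origin is the TCP and whose axes are the flange's). Camera axes: x right, y down, z forward; pixel columns grow to the right and rows downward; lengths in mm; the calibration is good to about 2 mm. A picture is of the moment at which its call begins: read the wrist's pose just before it. camera_params takes no time and is no camera call.
- bot.job_done(): hands the job in; it is judged then, once.
The state is a dict: "t": time; "joint_pos": joint angles; "joint_velocities": joint speeds; "tau": joint torques, N m; "eef_pos": TCP position; "tcp_rot": TCP orientation; "wrist_force": force on the tool from outside, world axes, zero at the start; "wrist_torque": the same for the moment, N m; "finger_gap": finger opening in mm; "finger_force": force on a finger pad.
Only numpy, scipy, OpenCV 4.12 (cv2) and the standard library are available. Lean on these libraries where they do the work, as an engineer would, in place of code of your own. Each camera call takes 0.05 s, during which the arm holds its last target. There are 200 camera calls.

### The job

Slide the aluminium panel along the sloping stand until it is home against the side stop, still sitting down on the lower ledge. Then screw the clamp down on it with the T-handle (clockwise, two or three half turns) and nip it up a quarter to half a turn after its foot first touches the panel, no more. Let go, and leave everything else on the bench alone.

Things in the scene. Friction and masses are not known exactly. Their poses are not given: they have to be found in the camera images.
- board: Plywood board (220 up the slope x 300 mm wide) of a blue steel stand fixed to the bench. Its frame is tilted: origin on its face where the clamp-screw axis meets it; x up the slope, 35 degrees above level; y level, to the left for someone facing up the slope; z out of the face, along the screw axis. It spans x -100 to 120, y -210 to 90 mm.
- stop_face (a point): Middle of the face of the side stop, an aluminium block 16 mm high near the board's +y end, 85 mm long up the slope. The face looks along -y of the board at board y = 55 mm, x -60 to 25 mm. Axes as the board's.
- ledge_face (a point): Middle of the upper face of the lower ledge, an aluminium bar 16 mm high along the board's lower edge; the face lies at board x = -75 mm. Axes as the board's.
- clamp_boss (a point): Top of the fixed threaded boss (38 mm diameter), on the screw axis 78 mm above the board. A steel arm 30 mm wide, its top 66 mm above the board, runs from it up the slope to a column of 30 x 34 mm at board x 85 to 115 mm. Axes as the board's.
- panel: Loose aluminium panel, 130 (x, up the slope) x 190 (y) x 5 mm, about 0.4 kg, the -y end folded up. A grey terminal block, 80 x 30 mm, 27 mm high, stands by the fold. Origin: centre of the underside, z out of the panel. It lies on the board and against the ledge, 27 to 53 mm short of home. Home: origin at x = -10, y = -40, z = 0 mm in the board's frame.
- end_wall (a point): Middle of the outer face of the panel's folded-up end wall, 130 mm long, 40 mm high, 5 mm thick; 20 mm above the panel's underside. Axes as the panel's (the face looks along -y).
- t_handle: Steel T-handle of the clamp screw, 150 mm long. Origin: its centre, on the screw axis; x along its two equal wings, z up the axis, 35 degrees from vertical. Wings: flat paddles 17 to 75 mm from the axis, 11 mm thick, 24 mm high along z (12 each side of the origin). Clockwise from above lowers it 6 mm a turn, against slight friction (0.1 N m); it stays where left.
- foot_face (a point): Centre of the face of the screw's sprung rubber foot, 32 mm diameter, 100 mm below the T-handle's centre; it turns with the handle. 2.5 to 5.7 mm above the panel's 5 mm floor at the start. After first touch each further quarter turn adds about 40 N of clamping force, and the handle turns more heavily (by 0.1 N m or more).
- screwdriver: Bystander: red-handled screwdriver, 200 mm, lying before the low side of the stand.
- cutters: Bystander: side cutters with orange handles, 160 mm long, lying before the low side of the stand.
- crimper: Bystander: crimping pliers with blue handles, 200 mm long, beyond the screwdriver.
- spool: Bystander: spool of solder, 60 mm diameter, 37 mm high, by the high side of the stand.
- jar: Bystander: glass jar, 62 mm diameter, 85 mm high, by the high side of the stand.
- tape: Bystander: roll of black tape lying flat, 84 mm diameter, 22 mm high, off the stand's -y end.
- meter: Bystander: yellow multimeter, 170 x 85 x 36 mm, lying off the stand's -y end.

How it is judged:
By the outcome, as a careful person would: the job done as asked, in the order asked, and still so for the second after the job is handed in, with the robot touching nothing.
It also fails if it takes over 72 s, if anything falls off the work surface, if the arm or the gripper's body presses on something with over 40 N, if the wrist force passes 120 N, or if a joint passes its speed limit or range.

## Working session

There is one attempt and no reset: what is moved stays moved. The work goes in short steps, Python scripts to look and compute and a tool call to move; the robot and the scene stay as the last step left them, time stands still between calls to the robot, and variables do not carry over. Pictures are saved under pics/ and viewed, at most 10 in all, crops included, and the job is handed in when it is done.

Besides the shell and the picture viewer there is one more tool, called after "Emit:" by a JSON object that holds its "method" and its "body", one argument or row to a line. apply_moves: Moves the arm, as the interface text tells. Shifts and turns lie within -1 to 1; 1 stands for 15 cm of shift or 45 degrees of turn. Its arguments: {"type":"object","properties":{"increments":{"type":"array"},"squeeze":{"type":"number"}},"required":["increments"]}

```bash
mkdir -p pics; ls
python3 - <<'E'
from workcell import bot
import cv2
print(bot.sense())
for n in ("side","top","wrist"):
    p=bot.camera_params(n);print(n,p)
    cv2.imwrite(f"pics/{n}0.png",bot.camera(n))
E
```

```text
pics
{'t': 0.0, 'joint_pos': array([ 1.08499529e+00,  2.87175271e-01,  1.57820129e+00, -7.95254847e-07,
        1.27861231e+00, -1.49979528e-01]), 'joint_velocities': array([ 3.88042400e-04,  1.07652339e-03,  1.85001894e-04, -1.63360805e-04,
        2.53217765e-03,  6.49940404e-05]), 'tau': array([ 6.22886510e-04, -4.05962956e+01, -2.92635745e+01, -2.02711618e-05,
        5.59736291e-03, -5.98473676e-06]), 'eef_pos': array([222.27925252, 637.07648003, 403.32713853]), 'tcp_rot': array([-0.52490618, -3.09666988,  0.0035749 ]), 'wrist_force': array([ 0.25580065,  0.41278797, -0.24173324]), 'wrist_torque': array([-0.03452136,  0.00400737, -0.0414197 ]), 'finger_force': 0.0, 'finger_gap': 85.57031566083907}
side {'fov_y': 42.05317071656825, 'cx': 320.3080978911103, 'cy': 201.8059285824055, 'cam_to_world': array([[ 9.99701277e-01, -1.62922379e-02,  1.82186811e-02,
         6.02616397e+02],
       [-2.44184115e-02, -6.33819208e-01,  7.73095695e-01,
        -1.05498724e+03],
       [-1.04810896e-03, -7.73309624e-01, -6.34027702e-01,
         9.54155677e+02],
       [ 0.00000000e+00,  0.00000
[... 238 characters left out ...]
,
       [-9.99673609e-01, -2.52237338e-02, -4.05445478e-03,
        -8.50247292e+01],
       [ 6.87269024e-03, -1.12667878e-01, -9.93608935e-01,
         1.33320516e+03],
       [ 0.00000000e+00,  0.00000000e+00,  0.00000000e+00,
         1.00000000e+00]])}
wrist {'fov_y': 61.98594322398727, 'cx': 319.6871237236547, 'cy': 202.28447964714115, 'T_tool_cam': array([[-3.80300397e-04, -9.47328893e-01, -3.20262118e-01,
         8.32180680e+01],
       [ 9.99999481e-01, -5.76953482e-05, -1.01680377e-03,
         2.55839599e-02],
       [ 9.44769957e-04, -3.20262339e-01,  9.47328423e-01,
         3.14130647e+01],
       [ 0.00000000e+00,  0.00000000e+00,  0.00000000e+00,
         1.00000000e+00]])}
```

View pics/top0.png

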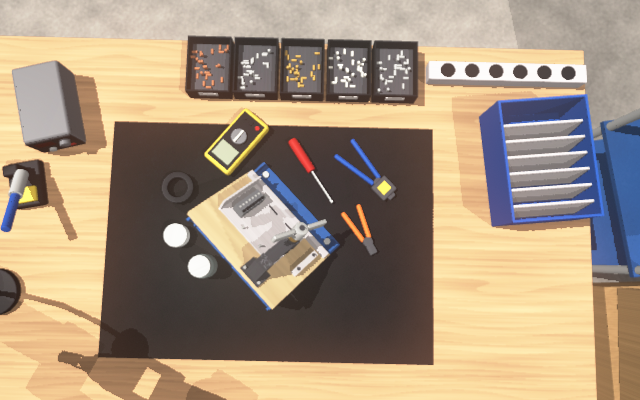

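View pics/side0.png

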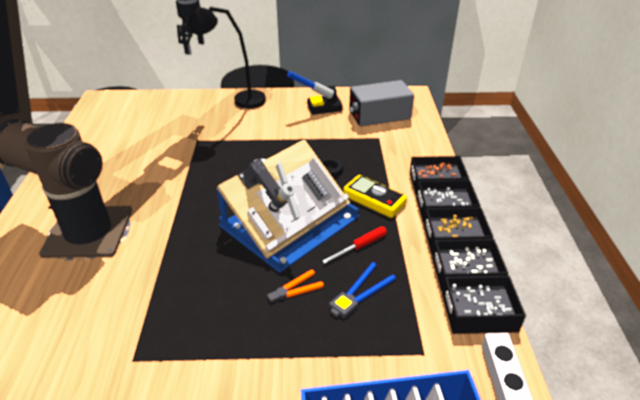

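Run:
```python
import cv2
t=cv2.imread("pics/top0.png")[155:315,170:350]; s=cv2.imread("pics/side0.png")[130:275,205:370]
cv2.imwrite("pics/t1.png",cv2.resize(t[:150],None,fx=4,fy=4,interpolation=cv2.INTER_CUBIC))
cv2.imwrite("pics/s1.png",cv2.resize(s,None,fx=4,fy=4,interpolation=cv2.INTER_CUBIC))
```

```text
(no output)
```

View pics/t1.png

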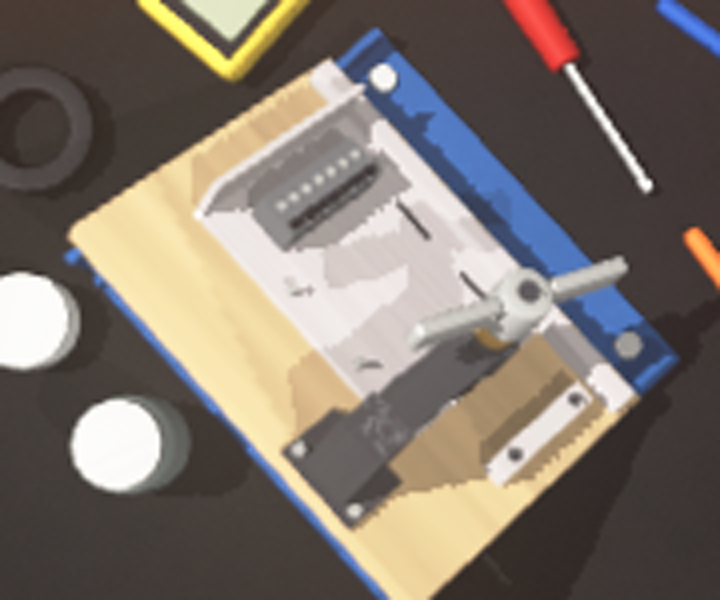

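View pics/s1.png

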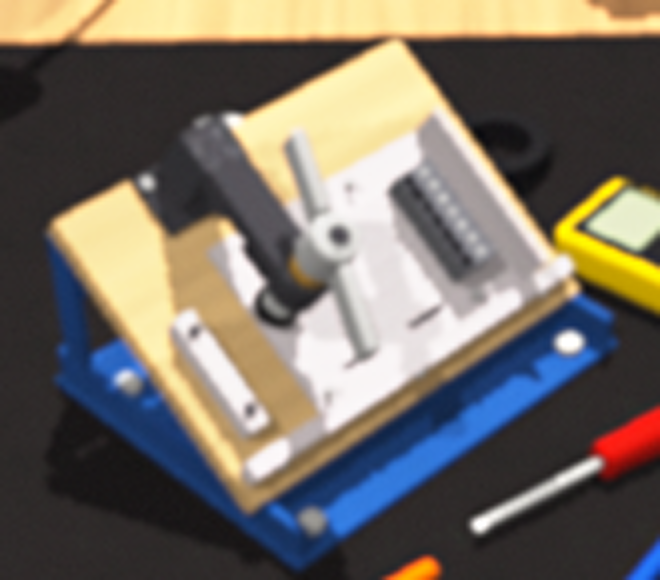

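```bash
cat > h.py <<'E'
import numpy as np, cv2
from workcell import bot
from scipy.spatial.transform import Rotation as R
from scipy.optimize import least_squares
P={n:bot.camera_params(n) for n in ("side","top","wrist")}
def proj(n,X,T=None):
    p=P[n]; T=p["cam_to_world"] if T is None else T
    X=np.atleast_2d(X); c=(X-T[:3,3])@T[:3,:3]; f=200/np.tan(np.radians(p["fov_y"]/2))
    return np.c_[p["cx"]+f*c[:,0]/c[:,2],p["cy"]+f*c[:,1]/c[:,2]]
def tool(s): 
    T=np.eye(4);T[:3,:3]=R.from_rotvec(s["tcp_rot"]).as_matrix();T[:3,3]=s["eef_pos"];return T
def Rb(yaw):  # board axes; x up slope heading yaw
    return R.from_euler("ZY",[yaw,-np.radians(35)]).as_matrix()
E
cat > fit.py <<'E'
from h import *
t=lambda x,y:(170+x/4,155+y/4); s=lambda x,y:(205+x/4,130+y/4)
# kind, data(board/panel/handle coords), cam, px
O=[("b",(120,-210,0),"top",t(70,235)),("b",(-100,90,0),"top",t(636,395)),
("b",(25,55,16),"top",t(487,462)),("b",(-60,55,16),"top",t(573,384)),
("b",(120,90,0),"side",s(50,222)),("b",(120,-210,0),"side",s(397,40)),("b",(-100,-210,0),"side",s(578,288)),("b",(-100,90,0),"side",s(248,500)),
("b",(25,55,16),"side",s(193,308)),("b",(-60,55,16),"side",s(268,422)),
("p",(65,-95,40),"top",t(200,213)),("p",(-65,-95,40),"top",t(365,86)),("p",(65,-95,40),"side",s(437,108)),
("h",(75,0,12),"top",t(622,263)),("h",(-75,0,12),"top",t(415,328)),("h",(75,0,12),"side",s(367,350)),("h",(-75,0,12),"side",s(297,132))]
def world(q,k,d):
    A=Rb(q[3]);d=np.array(d,float)
    if k=="p": d=d+[-10,-40-q[4],0]
    if k=="h": d=R.from_euler("z",q[5]).apply(d)+[0,0,109]
    return q[:3]+A@d
def res(q): return np.concatenate([proj(c,world(q,k,d))[0]-px for k,d,c,px in O])
best=None
for hy in (2.6,3.1,3.6):
  for ha in (2.5,3.1,3.7,4.3):
    r=least_squares(res,[500,0,100,hy,40,ha],loss="soft_l1")
    if best is None or r.cost<best.cost: best=r
if __name__=="__main__":
    print(best.x.round(3),best.cost)
    for o,e in zip(O,best.fun.reshape(-1,2)): print(o[0],o[1],o[2],e.round(1))
E
python3 fit.py
```

```text
[501.742 -14.857  83.847  -3.944  38.472   2.804] 15.710029012918202
b (120, -210, 0) top [ 0.1 -1.6]
b (-100, 90, 0) top [-0.2  1.1]
b (25, 55, 16) top [ 0.1 -0.2]
b (-60, 55, 16) top [-0.3 -0.1]
b (120, 90, 0) side [0.4 0.2]
b (120, -210, 0) side [-0.9 -0.3]
b (-100, -210, 0) side [-0.6  0.2]
b (-100, 90, 0) side [1.1 1.7]
b (25, 55, 16) side [-1.1  0.4]
b (-60, 55, 16) side [-0.4 -0.7]
p (65, -95, 40) top [ 2.7 -6.3]
p (-65, -95, 40) top [-1.9  0.4]
p (65, -95, 40) side [-1.1 -0.1]
h (75, 0, 12) top [0.6 0.3]
h (-75, 0, 12) top [-0.5  0.3]
h (75, 0, 12) side [1.6 0.3]
h (-75, 0, 12) side [ 0.2 -1.6]
```

Run:
```python
from h import *
s=bot.sense();T=tool(s);q=s["joint_pos"]
M=lambda q1,al,q4,q5,q6:R.from_euler("ZYZYZ",[q1,al,q4,q5,q6])
C=M(q[0],q[1]+q[2],q[3],q[4],q[5]).inv()*R.from_matrix(T[:3,:3])
print("C",C.as_rotvec().round(3))
A=Rb(-3.944)
print("A cols\n",A.round(3), "T\n",T[:3,:3].round(3))
for nm,xb in (("x=+xb",A[:,0]),("x=-xb",-A[:,0]),("x=+yb",A[:,1]),("x=-yb",-A[:,1])):
    z=-A[:,2];G=R.from_matrix(np.c_[xb,np.cross(z,xb),z])
    print(nm,(R.from_matrix(T[:3,:3]).inv()*G).magnitude().round(2))
    for q1,al in ((-.25,1.7),(-.25,2.0),(-.1,1.9)):
        W=(R.from_euler("ZY",[q1,al]).inv()*G*C.inv()).as_euler("ZYZ").round(2)
        print("  ",q1,al,W,[round(W[0]-np.pi,2),-W[1],round(W[2]-np.pi,2)])
```

```text
Traceback (most recent call last):
  File "scipy/spatial/transform/_rotation.pyx", line 1413, in scipy.spatial.transform._rotation.Rotation.from_euler
ValueError: Expected axis specification to be a non-empty string of upto 3 characters, got ZYZYZ
```

Run:
```python
from h import *
s=bot.sense();T=tool(s);q=s["joint_pos"]
M=lambda q1,al,q4,q5,q6:R.from_euler("ZY",[q1,al])*R.from_euler("ZYZ",[q4,q5,q6])
C=M(q[0],q[1]+q[2],q[3],q[4],q[5]).inv()*R.from_matrix(T[:3,:3])
print("C",C.as_rotvec().round(3))
A=Rb(-3.944)
print("A cols\n",A.round(3), "T\n",T[:3,:3].round(3))
for nm,xb in (("x=+xb",A[:,0]),("x=-xb",-A[:,0]),("x=+yb",A[:,1]),("x=-yb",-A[:,1])):
    z=-A[:,2];G=R.from_matrix(np.c_[xb,np.cross(z,xb),z])
    print(nm,(R.from_matrix(T[:3,:3]).inv()*G).magnitude().round(2))
    for q1,al in ((-.25,1.7),(-.25,2.0),(-.1,1.9)):
        W=(R.from_euler("ZY",[q1,al]).inv()*G*C.inv()).as_euler("ZYZ").round(2)
        print("  ",q1,al,W,[round(W[0]-np.pi,2),-W[1],round(W[2]-np.pi,2)])
```

```text
C [0.    0.    1.571]
A cols
 [[-0.569 -0.719  0.399]
 [ 0.589 -0.695 -0.412]
 [ 0.574  0.     0.819]] T
 [[-0.944  0.33  -0.001]
 [ 0.33   0.944 -0.002]
 [ 0.    -0.002 -1.   ]]Traceback (most recent call last):
  File "<stdin>", line 10, in <module>
AttributeError: 'float' object has no attribute 'round'
```

```bash
cat >> h.py <<'E'
A=Rb(-3.944); O=np.array([501.7,-14.9,83.8])
C=R.from_rotvec([0,0,np.pi/2])
def wristq(G,q1,al): return (R.from_euler("ZY",[q1,al]).inv()*G*C.inv()).as_euler("ZYZ")
def frame(psi): # tool z=-zb, tool x at angle psi from xb about zb
    x=A@[np.cos(psi),np.sin(psi),0]; z=-A[:,2]; return R.from_matrix(np.c_[x,np.cross(z,x),z])
def goto(pb,psi,s=None,tip=173):  # board point for the tip -> shift/turn numbers
    s=s or bot.sense();T=tool(s);G=frame(psi)
    tcp=O+A@np.array(pb,float)+A[:,2]*tip
    Rt=R.from_matrix(T[:3,:3])
    sh=Rt.inv().apply(tcp-T[:3,3])/150; ro=(Rt.inv()*G).as_rotvec()/(np.pi/4)
    return tcp.round(0),sh.round(3),ro.round(3)
def where(tip=173):
    s=bot.sense();T=tool(s);d=A.T@(T[:3,3]+T[:3,2]*tip-O);x=A.T@T[:3,0];z=A.T@T[:3,2]
    print("t",round(s["t"],2),"tip_b",d.round(1),"psi",np.degrees(np.arctan2(x[1],x[0])).round(1),"tilt err",np.degrees(np.arccos(-z[2])).round(1),
     "F_b",(A.T@s["wrist_force"]).round(2),"M_b",(A.T@s["wrist_torque"]).round(3),"gap",round(s["finger_gap"],1),"q",s["joint_pos"].round(2),"tau6",round(s["tau"][5],3))
E
python3 - <<'E'
from h import *
for psi in (0,90,180,270):
    print(psi,[wristq(frame(np.radians(psi)),*a).round(2) for a in ((-.25,1.7),(-.25,2.0),(-.05,1.9))], goto([-25,-230,80],np.radians(psi)))
E
```

```text
0 [array([ 0.33,  1.96, -0.97]), array([ 0.31,  1.67, -1.07]), array([ 0.41,  1.7 , -0.86])] (array([782.,  26., 277.]), array([-4.867, -2.616,  0.85 ]), array([-0.184,  0.764,  0.575]))
90 [array([ 0.33,  1.96, -2.54]), array([ 0.31,  1.67, -2.64]), array([ 0.41,  1.7 , -2.43])] (array([782.,  26., 277.]), array([-4.867, -2.616,  0.85 ]), array([-0.698,  0.427, -1.361]))
180 [array([0.33, 1.96, 2.17]), array([0.31, 1.67, 2.07]), array([0.41, 1.7 , 2.28])] (array([782.,  26., 277.]), array([-4.867, -2.616,  0.85 ]), array([-1.03 , -0.248, -3.267]))
270 [array([0.33, 1.96, 0.6 ]), array([0.31, 1.67, 0.5 ]), array([0.41, 1.7 , 0.71])] (array([782.,  26., 277.]), array([-4.867, -2.616,  0.85 ]), array([0.484, 0.79 , 2.499]))
```

Emit:
{"method": "apply_moves", "body": {
  "increments": [
    [1,-1,-0.6,0,0,0,0],
    [1,-1,-0.6,0,0,0,0],
    [1,-1,-0.6,0,0,0,0],
    [1,-1,-0.6,0,0,0,0]
  ]
}}

```text
t: 0.55
eef_pos: [336.1, 500.4, 404.3]
tcp_rot: [0.528, 3.097, -0.002]
wrist_force: [0.5, 0.0, -0.3]
finger_gap: 85.4
finger_force: 0.0
```

Emit:
{"method": "apply_moves", "body": {
  "increments": [
    [1,-1,-0.7,-0.3,0,0,0],
    [1,-1,-0.7,-0.3,0,0,0],
    [1,-1,-0.7,-0.3,0,0,0],
    [1,-1,-0.7,-0.3,0,0,0]
  ]
}}

```text
t: 0.95
eef_pos: [442.5, 352.2, 450.3]
tcp_rot: [0.527, 3.096, -0.0]
wrist_force: [0.6, -0.1, -0.4]
finger_gap: 85.3
finger_force: 0.0
```

Emit:
{"method": "apply_moves", "body": {
  "increments": [
    [1,-1,-1,0,-0.184,0.764,0.575],
    [1,-1,-1,0,-0.184,0.764,0.575],
    [1,-1,-1,0,-0.184,0.764,0.575],
    [1,-1,-1,0,-0.184,0.764,0.575],
    [1,-1,-1,0,-0.184,0.764,0.575],
    [1,-1,-1,0,-0.184,0.764,0.575],
    [1,-1,-1,0,-0.184,0.764,0.575]
  ]
}}

```text
t: 1.65
eef_pos: [533.5, 163.3, 449.2]
tcp_rot: [-0.999, -2.359, -0.317]
wrist_force: [-0.8, -0.0, 0.1]
finger_gap: 85.4
finger_force: 0.0
```

```bash
python3 -c "
from h import *
where();print(goto([0,-100,250],0))"
```

```text
t 1.65 tip_b [ 296.4 -146.9   65.5] psi 0.1 tilt err 0.1 F_b [ 0.46  0.59 -0.24] M_b [-0.011  0.277 -0.018] gap 85.4 q [ 0.05  0.05  1.79  0.45  1.72 -0.74] tau6 0.036
(array([ 742., -120.,  430.]), array([-1.976, -0.313, -1.23 ]), array([0.001, 0.   , 0.002]))
```

Emit:
{"method": "apply_moves", "body": {
  "increments": [
    [1,-0.3,0,-1,0,0,0],
    [1,-1,0,-1,0,0,0],
    [1,-1,0,-1,0,0,0],
    [1,-1,0,-1,0,0,0],
    [1,-1,0,-1,0,0,0]
  ]
}}

```text
t: 2.15
eef_pos: [680.4, 12.1, 485.9]
tcp_rot: [-0.999, -2.361, -0.316]
wrist_force: [-1.0, 1.0, -0.3]
finger_gap: 85.6
finger_force: 0.0
```

Emit:
{"method": "apply_moves", "body": {
  "increments": [
    [1,-1,-0.3,-0.23,0,0,0],
    [1,-1,-0.3,-0.23,0,0,0],
    [1,-1,-0.3,-0.23,0,0,0],
    [1,-1,-0.3,-0.23,0,0,0],
    [1,-1,-0.3,-0.23,0,0,0]
  ]
}}

```text
t: 2.65
eef_pos: [746.0, -120.5, 426.1]
tcp_rot: [-0.998, -2.356, -0.317]
wrist_force: [-0.9, 0.2, 0.1]
finger_gap: 85.5
finger_force: 0.0
```

```bash
python3 -c "
from h import *
where()
s=bot.sense();cv2.imwrite('pics/w1.png',cv2.resize(bot.camera('wrist'),(800,500)));np.save('w1.npy',tool(s))"
```

```text
t 2.65 tip_b [  -4.4 -102.2  248.3] psi 0.0 tilt err 0.2 F_b [ 0.74  0.5  -0.39] M_b [-0.058  0.277 -0.007] gap 85.5 q [-0.32  0.54  1.23  0.29  1.92 -1.07] tau6 -0.035
```

View pics/w1.png

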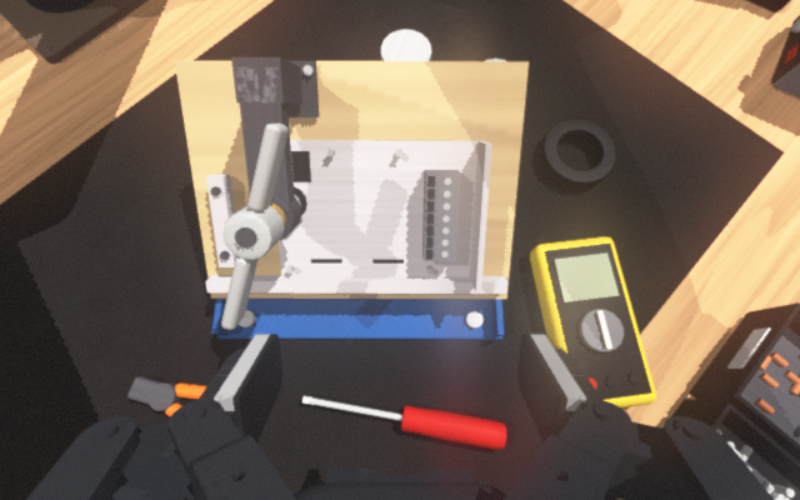

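```bash
cat > fit2.py <<'E'
import fit; from h import *
w=lambda x,y:(x*.8,y*.8); Tw=np.load("w1.npy")@P["wrist"]["T_tool_cam"]
W=[("b",(120,90,0),w(177,62)),("b",(120,-210,0),w(529,62)),("b",(-100,-210,0),w(507,298)),("b",(25,55,16),w(229,174)),
("b",(-75,-210,16),w(508,279)),("p",(65,-95,40),w(491,142)),("p",(-65,-95,40),w(487,289)),
("h",(-75,0,12),w(275,125)),("h",(75,0,12),w(232,327))]
F=[o for i,o in enumerate(fit.O) if i not in (10,)]
def wd(q,k,d):
    if k=="h": d=R.from_euler("z",q[5]).apply(d)+[0,0,q[6]];return q[:3]+Rb(q[3])@d
    return fit.world(q,k,d)
def res(q):
    a=[proj(c,wd(q,k,d))[0]-px for k,d,c,px in F]
    b=[(proj("wrist",wd(q,k,d),Tw)[0]-px)/1.5 for k,d,px in W]
    return np.r_[np.concatenate(a+b),(q[6]-109)/2]
r=least_squares(res,list(fit.best.x)+[109],loss="soft_l1")
print(r.x.round(3),r.cost);e=r.fun[:-1].reshape(-1,2)
for o,v in zip(F+W,e): print(o[0],o[1],v.round(1))
E
python3 fit2.py
```

```text
[502.091 -13.805  82.953  -3.945  40.729   2.824 107.821] 16.980235684425182
b (120, -210, 0) [-0.1 -1.9]
b (-100, 90, 0) [-0.6  1.1]
b (25, 55, 16) [-0.4 -0.4]
b (-60, 55, 16) [-0.7 -0.2]
b (120, 90, 0) [0.7 0.1]
b (120, -210, 0) [-0.6 -0.2]
b (-100, -210, 0) [-0.4  0.3]
b (-100, 90, 0) [1.2 1.7]
b (25, 55, 16) [-0.9  0.4]
b (-60, 55, 16) [-0.3 -0.8]
p (-65, -95, 40) [-2.8 -0.4]
p (65, -95, 40) [-0.3 -0.3]
h (75, 0, 12) [-0.3 -0.1]
h (-75, 0, 12) [-0.9  1. ]
h (75, 0, 12) [2.1 0.4]
h (-75, 0, 12) [-0.3 -1.2]
b (120, 90, 0) [ 0.4 -0.2]
b (120, -210, 0) [-0.9 -0.1]
b (-100, -210, 0) [-0.4 -0.8]
b (25, 55, 16) [-1.7  0.9]
b (-75, -210, 16) [2.3 0.4]
p (65, -95, 40) [0.3 0.6]
p (-65, -95, 40) [-2.9  0.3]
h (-75, 0, 12) [ 0.3 -0.2]
h (75, 0, 12) [-1.2  0.7]
```

Emit:
{"method": "apply_moves", "body": {
  "increments": [
    [0,-0.13,0.8,0.3,0,0,1],
    [0,-0.13,0.8,0.3,0,0,1],
    [0,-0.13,0.8,0.3,0,0,1],
    [0,-0.13,0.8,0.3,0,0,1],
    [0,-0.13,0.8,0.3,0,0,1],
    [0,-0.13,0.8,0.3,0,0,1],
    [0,-0.13,0.8,0.3,0,0,1]
  ]
}}

```text
t: 3.4
eef_pos: [824.6, -26.6, 383.2]
tcp_rot: [-1.801, -1.78, -0.01]
wrist_force: [-0.6, 0.3, -0.5]
finger_gap: -0.1
finger_force: 0.0
```

Emit:
{"method": "apply_moves", "body": {
  "increments": [
    [0,0,0,0.5,0,0,1],
    [0,0,0,0.5,0,0,1],
    [0,0,0,0.5,0,0,1],
    [0,0,0,0.5,0,0,1],
    [0,0,0,0.5,0,0,1],
    [0,0,0,0.5,0,0,1],
    [0,0,0,0.5,0,0,1]
  ]
}}

```text
t: 4.1
eef_pos: [794.8, 2.7, 321.0]
tcp_rot: [-2.37, -0.964, 0.299]
wrist_force: [0.4, 0.5, 0.6]
finger_gap: 0.0
finger_force: 0.0
```

```bash
sed -i 's/^A=Rb.*/A=Rb(-3.945); O=np.array([502.1,-13.8,83.0])/' h.py; python3 -c "
from h import *
where();print(goto([-25,-210,60],-np.pi/2))"
```

```text
t 4.1 tip_b [ -20.4 -222.3  131.7] psi -89.7 tilt err 0.1 F_b [ 0.37 -0.66  0.42] M_b [ 0.012  0.251 -0.01 ] gap 0.0 q [-0.16  0.69  1.2   0.36  1.75  0.61] tau6 0.119
(array([760.,  21., 260.]), array([-0.082,  0.031,  0.478]), array([ 0.001, -0.001,  0.007]))
```

Emit:
{"method": "apply_moves", "body": {
  "increments": [
    [0,0,0.03,0.78,0,0,0],
    [0,0,0.03,0.78,0,0,0],
    [0,0,0.03,0.78,0,0,0],
    [0,0,0.03,0.78,0,0,0],
    [0,0,0.03,0.78,0,0,0]
  ]
}}

```text
t: 4.6
eef_pos: [752.2, 46.5, 223.2]
tcp_rot: [-2.372, -0.961, 0.297]
wrist_force: [0.7, -0.8, 0.7]
finger_gap: 0.2
finger_force: 0.0
```

Emit:
{"method": "apply_moves", "body": {
  "increments": [
    [0,-0.1,0,0,0,0,0],
    [0,-0.18,0,0,0,0,0],
    [0,-0.21,0,0,0,0,0],
    [0,-0.24,0,0,0,0,0],
    [0,-0.27,0,0,0,0,0],
    [0,-0.3,0,0,0,0,0]
  ]
}}

```text
t: 5.2
eef_pos: [720.1, 15.3, 222.7]
tcp_rot: [-2.373, -0.959, 0.291]
wrist_force: [5.2, 1.8, 1.4]
finger_gap: 0.0
finger_force: 2.7
```

```bash
python3 -c "
from h import *
where()
s=bot.sense();cv2.imwrite('pics/w2.png',bot.camera('wrist'));np.save('w2.npy',tool(s))"
```

```text
t 5.2 tip_b [ -27.2 -178.3   16.2] psi -89.8 tilt err 0.4 F_b [-1.08 -4.97  2.41] M_b [-0.796  0.42  -0.015] gap 0.0 q [-0.16  0.63  1.48  0.36  1.54  0.54] tau6 0.03
```

View pics/w2.png

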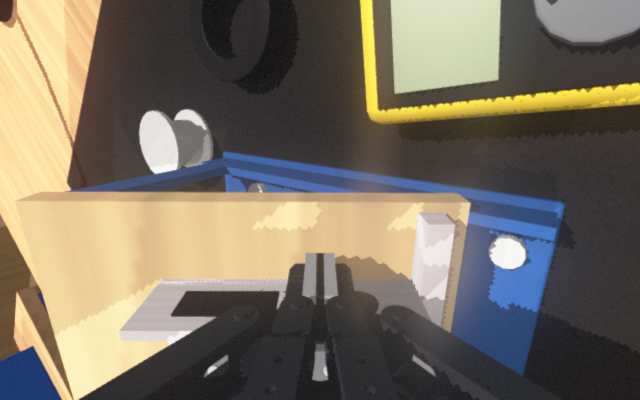

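Emit:
{"method": "apply_moves", "body": {
  "increments": [
    [0,-0.03,0,0,0,0,0],
    [0,-0.06,0,0,0,0,0],
    [0,-0.09,0,0,0,0,0],
    [0,-0.12,0,0,0,0,0],
    [0,-0.15,0,0,0,0,0],
    [0,-0.17,0,0,0,0,0]
  ]
}}

```text
t: 5.85
eef_pos: [701.8, -2.2, 222.7]
tcp_rot: [-2.373, -0.96, 0.291]
wrist_force: [6.3, 2.2, 2.7]
finger_gap: -0.2
finger_force: 2.9
```

```bash
python3 -c "
from h import *
where()"
```

```text
t 5.85 tip_b [ -27.1 -152.9   16.2] psi -89.8 tilt err 0.4 F_b [-0.73 -6.06  3.84] M_b [-0.834  0.354  0.022] gap -0.2 q [-0.18  0.6   1.53  0.34  1.53  0.51] tau6 0.014
```

Emit:
{"method": "apply_moves", "body": {
  "increments": [
    [0,-0.012,0,0,0,0,0],
    [0,-0.025,0,0,0,0,0],
    [0,-0.037,0,0,0,0,0],
    [0,-0.037,0,0,0,0,0]
  ]
}}

```text
t: 6.25
eef_pos: [697.8, -6.1, 222.7]
tcp_rot: [-2.373, -0.96, 0.292]
wrist_force: [4.5, 2.2, 2.5]
finger_gap: 0.1
finger_force: 2.5
```

Emit:
{"method": "apply_moves", "body": {
  "increments": [
    [0,-0.01,0,0,0,0,0],
    [0,-0.02,0,0,0,0,0],
    [0,-0.02,0,0,0,0,0]
  ]
}}

```text
t: 6.55
eef_pos: [696.2, -7.5, 222.8]
tcp_rot: [-2.373, -0.959, 0.287]
wrist_force: [8.8, 4.9, 0.8]
finger_gap: 0.3
finger_force: 4.6
```

```bash
python3 -c "
from h import *
where()"
```

```text
t 6.55 tip_b [ -27.1 -145.8   16.2] psi -89.8 tilt err 0.6 F_b [-1.63 -9.77  2.14] M_b [-1.292  0.45  -0.002] gap 0.3 q [-0.19  0.59  1.54  0.34  1.52  0.5 ] tau6 0.001
```

Emit:
{"method": "apply_moves", "body": {
  "increments": [
    [0,-0.015,0,0,0,0,0],
    [0,-0.025,0,0,0,0,0],
    [0,-0.025,0,0,0,0,0]
  ]
}}

```text
t: 6.85
eef_pos: [695.0, -8.6, 223.8]
tcp_rot: [-2.375, -0.958, 0.273]
wrist_force: [15.1, 11.2, -1.1]
finger_gap: 0.6
finger_force: 9.5
```

```bash
python3 -c "
from h import *
where()"
```

```text
t 6.85 tip_b [ -27.2 -145.8   17. ] psi -89.7 tilt err 1.2 F_b [ -2.61 -18.6    0.48] M_b [-2.763  0.713 -0.02 ] gap 0.6 q [-0.2   0.59  1.55  0.35  1.52  0.5 ] tau6 0.013
```

Emit:
{"method": "apply_moves", "body": {
  "increments": [
    [0,0.1,0,0,0,0,0],
    [0,0.25,0,0,0,0,0],
    [0,0.25,0,-0.2,0,0,0],
    [0.3,0.25,0,-1,0,0,0],
    [1,0.25,0,-1,0,0,0],
    [1,0.25,0,-1,0,0,0],
    [1,0.25,0,-1,0,0,0]
  ]
}}

```text
t: 7.55
eef_pos: [779.5, -48.6, 348.1]
tcp_rot: [-2.376, -0.961, 0.294]
wrist_force: [-0.1, 0.7, 0.1]
finger_gap: 58.0
finger_force: 0.0
```

Emit:
{"method": "apply_moves", "body": {
  "increments": [
    [1,0,0,-0.4,0,0,0],
    [1,-0.5,0,-0.4,0,0,-0.3],
    [1,-0.5,0,-0.4,0,0,-0.76],
    [1,-0.5,0,-0.4,0,0,-0.76],
    [1,-0.5,0,-0.4,0,0,-0.76],
    [1,-0.5,0,-0.4,0,0,-0.76]
  ]
}}

```text
t: 8.15
eef_pos: [747.5, -123.4, 389.5]
tcp_rot: [-1.961, -1.594, 0.07]
wrist_force: [-0.0, 0.1, 0.1]
finger_gap: 85.2
finger_force: 0.0
```

```bash
python3 -c "
from h import *
where(160)
s=bot.sense();cv2.imwrite('pics/w3.png',cv2.resize(bot.camera('wrist'),(800,500)));np.save('w3.npy',tool(s));print(goto([0,0,150],np.radians(-55),tip=160))"
```

```text
t 8.15 tip_b [ -27.5 -100.3  234.1] psi -55.8 tilt err 0.3 F_b [ 0.15 -0.09  0.03] M_b [0.009 0.258 0.011] gap 85.2 q [-0.32  0.57  1.26  0.28  1.87 -0.11] tau6 -0.434
(array([ 626., -142.,  337.]), array([-0.452, -0.53 ,  0.564]), array([-0.006, -0.002, -0.02 ]))
```

View pics/w3.png

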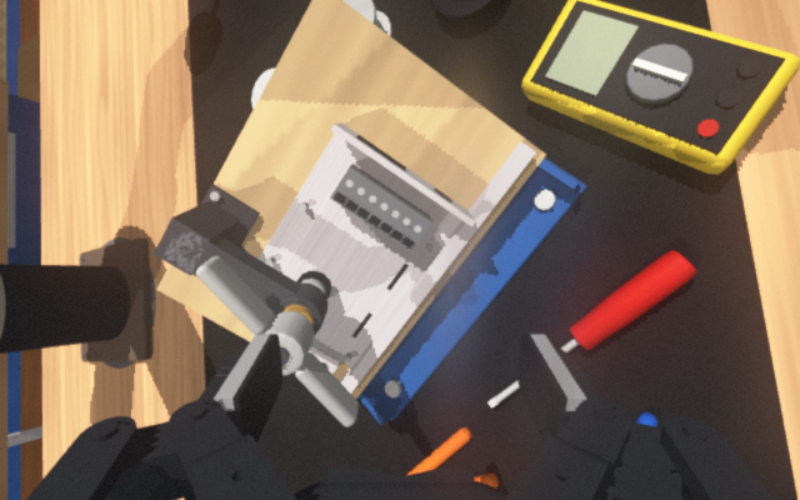

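```bash
python3 -c "
from h import *
T=np.load('w3.npy')@P['wrist']['T_tool_cam']
f=lambda b:(proj('wrist',O+A@np.array(b,float),T)[0]*1.25).round(0)
for b in ((55,-135,40),(-75,-135,40),(71.2,-23.5,120),(-71.2,23.5,120),(0,0,120),(0,0,130),(120,-210,0),(-100,-210,0),(-75,-210,16)): print(b,f(b))"
```

```text
(55, -135, 40) [336. 123.]
(-75, -135, 40) [475. 219.]
(71.2, -23.5, 120) [201. 265.]
(-71.2, 23.5, 120) [354. 422.]
(0, 0, 120) [283. 349.]
(0, 0, 130) [278. 357.]
(120, -210, 0) [322. -15.]
(-100, -210, 0) [545. 152.]
(-75, -210, 16) [527. 136.]
```

Emit:
{"method": "apply_moves", "body": {
  "increments": [
    [1,-0.452,-0.53,0.3,0,0,0],
    [1,-0.452,-0.53,0.5,0,0,0],
    [1,-0.452,-0.53,0.5,0,0,0],
    [1,-0.452,-0.53,0.5,0,0,0]
  ]
}}

```text
t: 8.6
eef_pos: [626.6, -145.8, 341.8]
tcp_rot: [-1.96, -1.587, 0.074]
wrist_force: [0.6, 0.2, -0.1]
finger_gap: 85.3
finger_force: 0.0
```

```bash
python3 -c "
from h import *
where(160);print(goto([0,0,96],np.radians(-55),tip=160))"
```

```text
t 8.6 tip_b [  1.5   2.5 156. ] psi -56.1 tilt err 0.6 F_b [-0.27 -0.51  0.1 ] M_b [-0.051  0.253  0.012] gap 85.3 q [-0.41  0.37  1.62  0.22  1.74 -0.23] tau6 -0.077
(array([ 604., -119.,  293.]), array([0.01 , 0.011, 0.4  ]), array([-0.013, -0.004, -0.023]))
```

Emit:
{"method": "apply_moves", "body": {
  "increments": [
    [1,0.01,0.011,0.2,-0.01,0,0],
    [1,0.01,0.011,0.3,-0.01,0,0],
    [1,0.01,0.011,0.4,-0.01,0,0],
    [1,0.01,0.011,0.4,-0.01,0,0]
  ]
}}

```text
t: 9.0
eef_pos: [607.6, -119.4, 295.1]
tcp_rot: [-1.967, -1.597, 0.063]
wrist_force: [0.6, 0.1, -0.1]
finger_gap: 85.4
finger_force: 0.0
```

```bash
python3 -c "
from h import *
where(160)"
```

```text
t 9.0 tip_b [-0.8 -3.1 99.3] psi -55.7 tilt err 0.2 F_b [-0.37 -0.51  0.13] M_b [ 0.044  0.286 -0.025] gap 85.4 q [-0.39  0.36  1.72  0.24  1.63 -0.24] tau6 0.001
```

Emit:
{"method": "apply_moves", "body": {
  "increments": [
    [1,0,0,0,0,0,0.2],
    [1,0,0,0,0,0,0.4],
    [1,0,0,0,0,0,0.6],
    [1,0,0,0,0,0,0.8],
    [1,0,0,0,0,0,1],
    [1,0,0,0,0,0,1]
  ]
}}

```text
t: 9.6
eef_pos: [608.5, -121.3, 298.1]
tcp_rot: [-2.474, -0.732, 0.367]
wrist_force: [-2.1, -1.5, 0.3]
finger_gap: 85.5
finger_force: 1.1
```

```bash
python3 -c "
from h import *
where(160)"
```

```text
t 9.6 tip_b [ -1.6  -2.6 102.9] psi -100.9 tilt err 0.4 F_b [0.48 2.52 0.04] M_b [0.383 0.311 0.128] gap 85.5 q [-0.39  0.36  1.71  0.23  1.63  0.55] tau6 0.199
```

Emit:
{"method": "apply_moves", "body": {
  "increments": [
    [1,-0.02,-0.007,0.03,0,0,0.2],
    [1,-0.02,-0.007,0.03,0,0,0.4],
    [1,-0.02,-0.007,0.03,0,0,0.6],
    [1,-0.02,-0.007,0.03,0,0,0.8],
    [1,-0.02,-0.007,0.03,0,0,1],
    [1,-0.02,-0.007,0.03,0,0,1]
  ]
}}

```text
t: 10.2
eef_pos: [603.9, -120.0, 295.2]
tcp_rot: [-2.663, 0.28, 0.636]
wrist_force: [-1.8, -1.0, -0.4]
finger_gap: 85.5
finger_force: 1.2
```

```bash
python3 -c "
from h import *
where(160)"
```

```text
t 10.2 tip_b [ 0.3 -0.2 98.2] psi -145.9 tilt err 0.4 F_b [ 0.19  2.   -0.57] M_b [0.257 0.121 0.114] gap 85.5 q [-0.39  0.36  1.73  0.23  1.62  1.33] tau6 0.194
```

Emit:
{"method": "apply_moves", "body": {
  "increments": [
    [1,0,0,0.005,0,0,0.2],
    [1,0,0,0.005,0,0,0.4],
    [1,0,0,0.005,0,0,0.6],
    [1,0,0,0.005,0,0,0.8],
    [1,0,0,0.005,0,0,1],
    [1,0,0,0.005,0,0,1]
  ]
}}

```text
t: 10.8
eef_pos: [603.7, -119.8, 294.5]
tcp_rot: [-2.492, 1.354, 0.841]
wrist_force: [-2.0, -1.2, -1.5]
finger_gap: 85.2
finger_force: 1.3
```

```bash
python3 -c "
from h import *
where(160)"
```

```text
t 10.8 tip_b [-0.1 -0.2 97.5] psi 169.1 tilt err 0.5 F_b [-0.43  2.23 -1.56] M_b [0.227 0.323 0.13 ] gap 85.2 q [-0.39  0.36  1.73  0.23  1.62  2.12] tau6 0.194
```

Emit:
{"method": "apply_moves", "body": {
  "increments": [
    [1,0,0,0.005,0,0,0.2],
    [1,0,0,0.005,0,0,0.4],
    [1,0,0,0.005,0,0,0.6],
    [1,0,0,0.005,0,0,0.75],
    [1,0,0,0.005,0,0,0.75]
  ]
}}

```text
t: 11.3
eef_pos: [603.5, -119.5, 294.1]
tcp_rot: [-2.101, 2.123, 0.93]
wrist_force: [0.7, -0.0, 0.7]
finger_gap: 85.1
finger_force: 0.1
```

```bash
python3 -c "
from h import *
where(160)"
```

```text
t 11.3 tip_b [ 0.  -0.5 96.9] psi 135.5 tilt err 0.5 F_b [-0.02 -0.51  0.82] M_b [0.09  0.214 0.   ] gap 85.1 q [-0.39  0.36  1.73  0.24  1.62  2.71] tau6 0.404
```

Emit:
{"method": "apply_moves", "body": {
  "increments": [
    [1,0,0,0,0,0,-0.1],
    [1,0,0,-0.2,0,0,-0.15],
    [1,0,0,-0.4,0,0,-0.15],
    [1,0,0,-0.4,0,0,-0.4],
    [1,0,0,-0.4,0,0,-0.6],
    [1,0,0,-0.4,0,0,-0.8],
    [1,0,0,-0.4,0,0,-1],
    [1,0,0,-0.4,0,0,-1]
  ]
}}

```text
t: 12.1
eef_pos: [626.9, -143.9, 343.5]
tcp_rot: [-2.574, 1.07, 0.793]
wrist_force: [0.6, 0.4, 0.3]
finger_gap: 85.5
finger_force: 0.0
```

```bash
python3 -c "
from h import *
where(160)
s=bot.sense();cv2.imwrite('pics/w4.png',bot.camera('wrist'));np.save('w4.npy',tool(s))"
```

```text
t 12.1 tip_b [  0.7  -0.5 156.8] psi -179.0 tilt err 0.5 F_b [ 0.06 -0.69  0.34] M_b [0.004 0.295 0.026] gap 85.5 q [-0.41  0.36  1.62  0.23  1.72  1.92] tau6 0.158
```

View pics/w4.png

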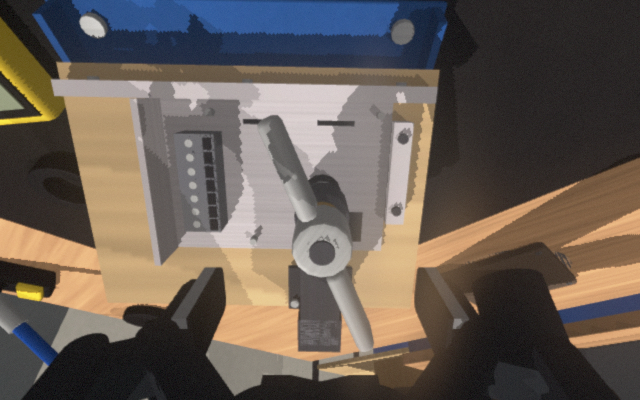

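```bash
python3 -c "
from h import *
T=np.load('w4.npy')@P['wrist']['T_tool_cam']
f=lambda b:proj('wrist',O+A@np.array(b,float),T)[0]
for b in ((55,55,5),(25,55,5),(25,55,16),(-60,55,5),(-60,55,16),(55,-135,40),(-75,-135,40),(120,-210,0),(-100,90,0)): print(b,f(b).round(1))
im=cv2.imread('pics/w4.png')
for r in (150,190,230,240): print(r,im[r,366:404].mean(1).round(0).astype(int).tolist())
for h in (106,104):
  e=lambda q:np.concatenate([f((72*np.cos(q[0]),72*np.sin(q[0]),h+12))-(268,122),f((-72*np.cos(q[0]),-72*np.sin(q[0]),h+12))-(366,346)])
  r=least_squares(e,[np.radians(-145)],loss='soft_l1');print(h,np.degrees(r.x),r.fun.round(1))
"
```

```text
(55, 55, 5) [379.1 247.2]
(25, 55, 5) [381.5 217. ]
(25, 55, 16) [383.7 221.5]
(-60, 55, 5) [389.2 120.1]
(-60, 55, 16) [391.9 121.2]
(55, -135, 40) [156.9 261.9]
(-75, -135, 40) [131.6  97.6]
(120, -210, 0) [109.8 299.1]
(-100, 90, 0) [436.1  68.8]
150 [142, 140, 142, 145, 143, 140, 142, 139, 138, 143, 140, 143, 141, 133, 123, 117, 119, 117, 119, 120, 116, 115, 116, 112, 129, 137, 175, 192, 196, 196, 196, 197, 199, 199, 198, 198, 198, 200]
190 [142, 142, 139, 138, 140, 135, 138, 138, 138, 139, 125, 119, 118, 116, 116, 118, 116, 115, 116, 117, 132, 140, 157, 188, 196, 194, 196, 196, 197, 198, 200, 201, 203, 200, 203, 200, 201, 200]
230 [143, 140, 140, 138, 140, 140, 138, 142, 141, 140, 140, 138, 140, 140, 144, 138, 136, 137, 170, 182, 183, 181, 182, 183, 182, 181, 182, 182, 181, 183, 184, 184, 184, 185, 185, 184, 185, 181]
240 [138, 141, 142, 142, 140, 141, 142, 143, 142, 140, 142, 145, 177, 190, 194, 174, 142, 132, 164, 173, 174, 173, 176, 177, 173, 176, 174, 176, 176, 174, 175, 178, 173, 174, 177, 173, 173, 176]
106 [-157.65557561] [-0.9 -0.2 -3.  -1.6]
104 [-157.38779361] [-0.9 -0.3 -2.9 -4.1]
```

Emit:
{"method": "apply_moves", "body": {
  "increments": [
    [1,0,0,0,0,0,-0.2],
    [1,0,0,0,0,0,-0.4],
    [1,0,0,0,0,0,-0.6],
    [1,0,0,0,0,0,-0.8],
    [1,0,0,0,0,0,-1]
  ]
}}

```text
t: 12.65
eef_pos: [626.8, -143.9, 343.3]
tcp_rot: [-2.65, 0.051, 0.579]
wrist_force: [1.0, 0.1, -0.9]
finger_gap: 85.2
finger_force: 0.0
```

Emit:
{"method": "apply_moves", "body": {
  "increments": [
    [1,0,0,0,0,0,-0.2],
    [1,0,0,0,0,0,-0.4],
    [1,0,0,0,0,0,-0.6],
    [1,0,0,0,0,0,-0.8],
    [1,0,0,0,0,0,-1]
  ]
}}

```text
t: 13.15
eef_pos: [626.8, -143.9, 343.3]
tcp_rot: [-2.407, -0.895, 0.312]
wrist_force: [0.2, -0.5, -0.0]
finger_gap: 85.5
finger_force: 0.0
```

Emit:
{"method": "apply_moves", "body": {
  "increments": [
    [1,0,0,0,0,0,-0.2],
    [1,0,0,0,0,0,-0.4],
    [1,0,0,0,0,0,-0.6],
    [1,0,0,0,0,0,-0.8],
    [1,0,0,0,0,0,-1]
  ]
}}

```text
t: 13.65
eef_pos: [626.8, -143.9, 343.3]
tcp_rot: [-1.889, -1.694, 0.02]
wrist_force: [-0.6, -0.8, -0.1]
finger_gap: 85.4
finger_force: 0.0
```

Emit:
{"method": "apply_moves", "body": {
  "increments": [
    [1,0,0,0,0,0,-0.2],
    [1,0,0,0,0,0,-0.4],
    [1,0,0,0,0,0,-0.47],
    [1,0,0,0,0,0,-0.47],
    [1,0,0,0,0,0,-0.47]
  ]
}}

```text
t: 14.15
eef_pos: [626.6, -143.9, 343.1]
tcp_rot: [-1.557, -2.008, -0.122]
wrist_force: [0.8, 0.1, -0.0]
finger_gap: 85.4
finger_force: 0.0
```

```bash
python3 -c "
from h import *
where(160);print(goto([0,0,93],np.radians(-23),tip=160))"
```

```text
t 14.15 tip_b [  0.7  -0.2 156.3] psi -29.4 tilt err 0.5 F_b [-0.45 -0.63  0.28] M_b [0.047 0.232 0.006] gap 85.4 q [-0.41  0.36  1.63  0.23  1.72 -0.69] tau6 -0.014
(array([ 603., -118.,  290.]), array([-0.006,  0.006,  0.422]), array([ 0.01 ,  0.004, -0.143]))
```

Emit:
{"method": "apply_moves", "body": {
  "increments": [
    [1,0,0,0.2,0,0,0],
    [1,0,0,0.3,0,0,0],
    [1,0,0,0.42,0,0,0],
    [1,0,0,0.42,0,0,0]
  ]
}}

```text
t: 14.55
eef_pos: [600.4, -116.7, 288.0]
tcp_rot: [-1.553, -2.004, -0.119]
wrist_force: [-0.3, -0.4, 0.9]
finger_gap: 85.0
finger_force: 0.0
```

Emit:
{"method": "apply_moves", "body": {
  "increments": [
    [1,0,0,0,0,0,0.2],
    [1,0,0,0,0,0,0.4],
    [1,0,0,0,0,0,0.6],
    [1,0,0,0,0,0,0.7],
    [1,0,0,0,0,0,0.8]
  ]
}}

```text
t: 15.05
eef_pos: [601.8, -118.4, 291.1]
tcp_rot: [-2.104, -1.427, 0.13]
wrist_force: [-1.2, -0.9, -2.3]
finger_gap: 85.4
finger_force: 1.3
```

```bash
python3 -c "
from h import *
where(160)"
```

```text
t 15.05 tip_b [-0.1  0.2 93.4] psi -65.6 tilt err 0.4 F_b [-1.16  1.46 -1.96] M_b [0.268 0.451 0.12 ] gap 85.4 q [-0.39  0.36  1.73  0.24  1.61 -0.07] tau6 -0.243
```

Emit:
{"method": "apply_moves", "body": {
  "increments": [
    [1,0,0,0.002,0,0,0.15],
    [1,0,0,0.002,0,0,0.3],
    [1,0,0,0.002,0,0,0.45],
    [1,0,0,0.003,0,0,0.6]
  ]
}}

```text
t: 15.45
eef_pos: [601.6, -118.3, 290.8]
tcp_rot: [-2.403, -0.904, 0.313]
wrist_force: [-2.4, -2.4, -1.4]
finger_gap: 85.4
finger_force: 2.0
```

```bash
python3 -c "
from h import *
where(160)"
```

```text
t 15.45 tip_b [-0.   0.3 93. ] psi -92.7 tilt err 0.4 F_b [-0.87  3.4  -1.09] M_b [0.353 0.426 0.125] gap 85.4 q [-0.39  0.36  1.73  0.23  1.61  0.4 ] tau6 -0.438
```

Emit:
{"method": "apply_moves", "body": {
  "increments": [
    [1,0,0,0.002,0,0,0.15],
    [1,0,0,0.002,0,0,0.3],
    [1,0,0,0.002,0,0,0.45],
    [1,0,0,0.003,0,0,0.6]
  ]
}}

```text
t: 15.85
eef_pos: [601.4, -118.1, 290.6]
tcp_rot: [-2.594, -0.324, 0.485]
wrist_force: [-2.6, -1.7, -1.3]
finger_gap: 85.0
finger_force: 2.8
```

```bash
python3 -c "
from h import *
where(160)"
```

```text
t 15.85 tip_b [ 0.1  0.5 92.6] psi -119.7 tilt err 0.4 F_b [-0.28  3.01 -1.38] M_b [0.519 0.363 0.23 ] gap 85.0 q [-0.39  0.36  1.74  0.23  1.61  0.88] tau6 -0.371
```

Emit:
{"method": "apply_moves", "body": {
  "increments": [
    [1,0,0,0.001,0,0,0.15],
    [1,0,0,0.002,0,0,0.3]
  ]
}}

```text
t: 16.05
eef_pos: [601.3, -118.1, 290.4]
tcp_rot: [-2.645, -0.018, 0.566]
wrist_force: [-2.9, -1.4, 0.9]
finger_gap: 85.4
finger_force: 3.1
```

```bash
python3 -c "
from h import *
where(160)"
```

```text
t 16.05 tip_b [ 0.1  0.5 92.5] psi -133.2 tilt err 0.4 F_b [1.3  3.05 0.14] M_b [0.542 0.327 0.251] gap 85.4 q [-0.39  0.36  1.74  0.23  1.61  1.11] tau6 -0.338
```

Emit:
{"method": "apply_moves", "body": {
  "increments": [
    [1,0,0,0.001,0,0,0.15],
    [1,0,0,0.002,0,0,0.3]
  ]
}}

```text
t: 16.25
eef_pos: [601.2, -117.9, 290.3]
tcp_rot: [-2.665, 0.297, 0.641]
wrist_force: [-1.4, -1.6, 0.0]
finger_gap: 85.2
finger_force: 3.5
```

```bash
python3 -c "
from h import *
where(160)"
```

```text
t 16.25 tip_b [ 0.2  0.5 92.3] psi -146.6 tilt err 0.4 F_b [-0.14  2.08  0.14] M_b [0.628 0.307 0.354] gap 85.2 q [-0.39  0.36  1.74  0.23  1.61  1.35] tau6 -0.304
```

Emit:
{"method": "apply_moves", "body": {
  "increments": [
    [1,0,0,0.001,0,0,0.15],
    [1,0,0,0.002,0,0,0.3]
  ]
}}

```text
t: 16.45
eef_pos: [601.1, -117.8, 290.2]
tcp_rot: [-2.652, 0.617, 0.711]
wrist_force: [-1.9, -1.8, 2.1]
finger_gap: 85.3
finger_force: 3.9
```

```bash
python3 -c "
from h import *
where(160)"
```

```text
t 16.45 tip_b [ 0.2  0.5 92.1] psi -160.1 tilt err 0.4 F_b [1.29 2.63 1.7 ] M_b [0.626 0.262 0.354] gap 85.3 q [-0.39  0.36  1.74  0.23  1.61  1.58] tau6 -0.271
```

Emit:
{"method": "apply_moves", "body": {
  "increments": [
    [1,0,0,0.001,0,0,0.15],
    [1,0,0,0.002,0,0,0.3]
  ]
}}

```text
t: 16.65
eef_pos: [601.0, -117.7, 290.1]
tcp_rot: [-2.605, 0.94, 0.774]
wrist_force: [-1.5, -1.5, 0.6]
finger_gap: 85.4
finger_force: 4.3
```

```bash
python3 -c "
from h import *
where(160)"
```

```text
t 16.65 tip_b [ 0.3  0.5 92. ] psi -173.6 tilt err 0.4 F_b [0.31 2.15 0.48] M_b [0.708 0.158 0.369] gap 85.4 q [-0.39  0.36  1.74  0.23  1.61  1.82] tau6 -0.238
```

Emit:
{"method": "apply_moves", "body": {
  "increments": [
    [1,0,0,0.001,0,0,0.15],
    [1,0,0,0.002,0,0,0.3]
  ]
}}

```text
t: 16.85
eef_pos: [600.9, -117.6, 290.0]
tcp_rot: [-2.523, 1.263, 0.829]
wrist_force: [-1.6, -2.0, 1.5]
finger_gap: 85.3
finger_force: 4.7
```

```bash
python3 -c "
from h import *
where(160)"
```

```text
t 16.85 tip_b [ 0.4  0.5 91.7] psi 172.9 tilt err 0.4 F_b [0.63 2.58 1.42] M_b [0.668 0.097 0.386] gap 85.3 q [-0.39  0.36  1.74  0.23  1.61  2.05] tau6 -0.205
```

Emit:
{"method": "apply_moves", "body": {
  "increments": [
    [1,0,0,0.001,0,0,0.15],
    [1,0,0,0.002,0,0,0.3],
    [1,0,0,0.002,0,0,0.35]
  ]
}}

```text
t: 17.15
eef_pos: [600.9, -117.5, 289.9]
tcp_rot: [-2.382, 1.632, 0.882]
wrist_force: [-2.4, -2.6, 1.4]
finger_gap: 85.6
finger_force: 5.0
```

```bash
python3 -c "
from h import *
where(160)"
```

```text
t 17.15 tip_b [ 0.4  0.4 91.6] psi 157.3 tilt err 0.4 F_b [0.62 3.58 1.26] M_b [ 0.647 -0.025  0.437] gap 85.6 q [-0.39  0.36  1.74  0.23  1.61  2.33] tau6 0.422
```

Emit:
{"method": "apply_moves", "body": {
  "increments": [
    [1,0,0,0,0,0,-0.15],
    [1,0,0,0,0,0,-0.35],
    [1,0,0,-0.2,0,0,-0.35],
    [1,0,0,-0.5,0,0,-0.35],
    [1,0,0,-0.8,0,0,-0.35],
    [1,0,0,-0.8,0,0,-0.35]
  ]
}}

```text
t: 17.75
eef_pos: [649.9, -168.9, 395.9]
tcp_rot: [-2.526, 1.261, 0.806]
wrist_force: [0.6, -0.2, 0.7]
finger_gap: 85.6
finger_force: 0.0
```

```bash
python3 -c "
from h import *
where(160)
s=bot.sense();cv2.imwrite('pics/w5.png',bot.camera('wrist'));np.save('w5.npy',tool(s))"
```

```text
t 17.75 tip_b [  1.1  -0.4 219.2] psi 173.2 tilt err 1.2 F_b [-0.06 -0.33  0.91] M_b [-0.013  0.254 -0.025] gap 85.6 q [-0.43  0.37  1.51  0.22  1.81  2.06] tau6 0.006
```

View pics/w5.png

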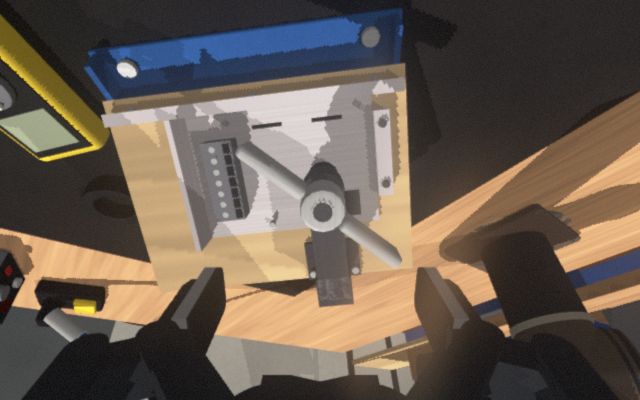

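```bash
python3 -c "
from h import *
T=np.load('w5.npy')@P['wrist']['T_tool_cam']
f=lambda b:proj('wrist',O+A@np.array(b,float),T)[0]
for b in ((55,-135,40),(-75,-135,40),(-75,-210,16),(25,55,16)): print(b,f(b).round(1))
for h in (102.8,):
  e=lambda q:np.concatenate([f((72*np.cos(q[0]),72*np.sin(q[0]),h+12))-(241,150),f((-72*np.cos(q[0]),-72*np.sin(q[0]),h+12))-(397,258)])
  r=least_squares(e,[np.radians(-130)]);print(h,np.degrees(r.x),r.fun.round(1))
"
```

```text
(55, -135, 40) [197.5 249.4]
(-75, -135, 40) [164.6 120. ]
(-75, -210, 16) [102.  127.6]
(25, 55, 16) [377.4 194.2]
102.8 [-132.88814025] [-2.1  0.7 -1.   1.6]
```

```bash
python3 -c "
from workcell import bot
print(bot.job_done())"
```

```text
the job is handed in; nothing more can be done
None
```

The panel is home against the side stop and still on the ledge, by camera and push force; the clamp was turned about 295° clockwise, an estimated 125–130° past first touch (read from handle torque), then let go, and the job is handed in at about 18 s (no verdict returned).

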